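# Put the beech utensils back in their crock and the tray back in place

### The arm

A 6-joint arm with a two-finger parallel gripper is mounted at the origin on the work surface. World frame = base frame: x ahead of the robot, y to its left, z up, the work surface at z = 0. Lengths are in mm, angles in rad, forces in N, time in s.
With the tool pointing down it reaches from about 275 to 1000 mm from the base axis. Payload 8.4 kg.
Tool frame: the origin (TCP) lies at the very end of the fingers, on their centre line; the grasp point (between the pads) lies 19 mm behind it (r.tcp_to_grasp is the distance from the TCP to the grasp point, in mm); z points along the fingers, y is the line along which they close (so a half turn about z gives the same grasp; the last joint's range is limited). The gripper opens to 85 mm and grips with 20 to 120 N. Pads are 22 mm wide; open, the fingers measure 114 mm over their backs; the gripper's body (76 mm by 85 mm) begins 54 mm behind the grasp point. The pads swing forward as they close: fully open they stand 13 mm farther back than shut.
Start: joints at [-1.221, 0.353, 1.633, -0, 1.155, -0.002], TCP at [215.366, -586.724, 231.281] pointing down, gripper open.
Joint ranges: [-2.63, 2.63], [-0.92, 2.1], [0.06, 2.66], [-1.3, 4.44], [0, 2.69], [-3.02, 3.02]. Speed limits (rad/s): [2.22, 2.22, 2.79, 3.14, 3.14, 3.14].

### API

Orientations are given as [roll, pitch, yaw] about the fixed x, y, z axes, in that order (R = Rz(yaw) Ry(pitch) Rx(roll)).
In Python, from rig import r gives the robot as it stands. The module is installed in compiled form; this text tells all that it offers.
- The arm moves only by the tool play_rows, never from a script. Its argument "rows" is a list of rows, each an object with "dp": the shift along the tool's x, y, z in units of 40 mm (1.0 is 40 mm), a list of three; "turn": the turn, a rotation vector about the tool's x, y, z in units of 6 degrees (1.0 is 6 degrees), a list of three; "fingers": the closure, from 0 (fully open) to 1 (shut). In form: [{"dp": [tx, ty, tz], "turn": [wx, wy, wz], "fingers": fingers}, ...]. A call has 1 to 5 rows; each row shifts and turns the commanded pose from where the row before left it, along the tool's axes as they then stand; what a row does not reach is not made up. A row lasts 1/12 s, in which the tool goes at most 41.7 mm and 7.16 degrees, less where a joint would pass 70% of its speed; a pose out of reach is approached as far as the arm can. A call is refused whole if a number of a shift passes 1 or a number of a turn 1, either way. A call with a gripper value outside its range is refused whole. The fingers move at their own pace and stop on an object; "force" is the grip in N (left out, the last holds). Time passes only in rows, so rows that do not move let the fingers close. It gives the time, the measured TCP pose, the force, the opening and the grip force at its end, in the units of the state.
- r.sense(): the state, without advancing time (a new reading comes with each control period).
- r.grab_frame(name): name is "scene" or "top" or "wrist"; returns a dict with "pixels" (400x640x3 uint8, red, green, blue), "fx", "fy", "cx", "cy" (pixels), "pose" (4x4, takes a point from camera to world coordinates). Camera axes: x right, y down, z forward; pixel columns grow to the right and rows downward; lengths in mm; the calibration is good to about 2 mm. The wrist camera is an equidistant fisheye: a pixel r from the principal point sees the ray r / f radians off the axis. A picture is of the moment at which its call begins. There is no depth.
- r.sign_off(): hands the job in; it is judged then, once.
The state is a dict: "clock": time; "qpos": joint angles; "qvel": joint speeds; "joint_efforts": joint torques, N m; "eef_pos": TCP position; "tcp_rot": TCP orientation; "contact_force": force on the tool from outside, world axes, zero at the start; "wrist_torque": the same for the moment, N m; "opening": opening from 0.0 (shut) to 1.0 (fully open); "grasp_force": force on a finger pad.
Only numpy, scipy, OpenCV 4.12 (cv2) and the standard library are available. Lean on these libraries where they do the work, as an engineer would, in place of code of your own. Each camera call takes 0.05 s, during which the arm holds its last target. There are 200 camera calls.

### The job

Tidy up after cooking: the wooden spoon and the wooden spatula are propped on the rim of the teal bowl; drop each into the white ribbed crock on the tray, handle end down to the bottom, head up. Push the tray back until it lies flat against the front of the pine riser at the back, with the crock, mill and salt pot still standing on it. Leave the bowl and the other things on the table where they are.

Things in the scene. Friction and masses are not known exactly. Their poses are not given: they have to be found in the camera images.
- spoon: beech spoon, 225 mm long, 32 g: handle 13 mm wide, 9 mm thick to 178 mm, then a flat oval head 42 mm wide. Origin: centre of the foot (free end of the handle); x along the handle to the head, y across its width, z out of its upper face. At the start the foot stands on the table and the handle leans 32 degrees above level over the bowl's rim, which it touches 160 mm from the foot
- spatula: beech spatula, 225 mm long, 32 g (spoon and spatula balance 115 to 130 mm from the foot): the same handle (13 x 9 mm) from the foot to 165 mm, then a flat slotted rectangular blade 66 mm long, 46 mm wide and 6 mm thick. Origin and axes as for the spoon, and propped on the same bowl in the same way
- spoon_foot (a point): the spoon's foot: centre of the free end of its handle
- spatula_foot (a point): the spatula's foot: centre of the free end of its handle
- bowl: loose scalloped teal stoneware bowl, 0.8 kg, 200 mm across the rim, 85 mm high; origin at the centre of its underside, z up. Both utensils lean on the robot's side of its rim, about 43 degrees to either side of the bowl's -x axis
- crock: loose white ribbed stoneware crock, open at the top, about 0.65 kg: 106 mm across, 118 mm high, mouth 88 mm across, wall 7 mm, inner floor 8 mm above its underside; stands at one end of the tray, its underside 9 mm above the table. Origin at the centre of its underside, z up
- crock_mouth (a point): centre of the crock's mouth, level with its rim, 118 mm above its underside
- tray: loose dark wooden tray, 0.55 kg, 200 mm deep (x) by 320 mm wide (y), rim 26 mm high and 9 mm thick, floor 9 mm thick; slides on the table. Origin at the centre of its underside, x towards its back edge, z up. It starts 50 to 155 mm short of the riser and up to 0.25 rad askew; with its load it takes about 6 to 14 N to slide
- tray_back_left (a point): outer back left corner of the tray's rim, 13 mm above the table (tray frame +100, +160 mm)
- tray_back_right (a point): outer back right corner of the tray's rim, 13 mm above the table (tray frame +100, -160 mm)
- tray_front (a point): middle of the outer face of the tray's front rim, 13 mm above the table (tray frame -100, 0 mm)
- riser: fixed low pine riser shelf along the back, 75 mm high, 1.3 m wide, with plates and pots on it. Origin at the foot of the middle of its front face; y runs along that face, x away from the robot into the riser
- mill: loose wooden pepper mill, 52 mm across, 143 mm high, 0.22 kg, standing at the tray's other end; origin at the centre of its underside
- saltpot: loose stoneware salt pot with wooden lid, 62 mm across, 65 mm high, 0.18 kg, standing at the back of the tray's middle; origin at the centre of its underside
- mug: loose white mug, 80 mm across, 88 mm high, standing between tray and bowl; leave alone
- oil: loose green glass oil bottle, 62 mm across, 200 mm high, to the right of the tray; leave alone
- dish: two small stacked teal plates, 140 mm across, 32 mm high, to the left of the bowl; leave alone
- pot: small plant in a ribbed white pot, 100 mm across, 85 mm high (about 210 mm with leaves), far left; leave alone
Mind the look-alikes: they are no part of the job. Leave any purple look-alike of the mill alone.

How it is judged:
By the outcome, as a careful person would: the job done as asked, in the order asked, and still so for the second after the job is handed in, with the robot touching nothing.
It also fails if it takes over 70 s, if anything falls off the work surface, if the arm or the gripper's body presses on something with over 40 N, if the wrist force passes 120 N, or if a joint passes its speed limit or range.

## Working session

There is one attempt and no reset: what is moved stays moved. The work goes in short steps, Python scripts to look and compute and a tool call to move; the robot and the scene stay as the last step left them, time stands still between calls to the robot, and variables do not carry over. Pictures are saved under pics/ and viewed, at most 10 in all, crops included, and the job is handed in when it is done.

Besides the shell and the picture viewer there is one more tool, called after "Call:" as name(argument=value, ...) on one line, values as JSON. play_rows: Moves the arm, as the interface text tells. Its arguments: {"type":"object","properties":{"rows":{"type":"array"},"force":{"type":"number"}},"required":["rows"]}

```bash
mkdir -p pics; python3 - <<'E'
from rig import r
import cv2,numpy as np
for n in("scene","top"):
    f=r.grab_frame(n); cv2.imwrite(f"pics/{n}0.png",f["pixels"][:,:,::-1])
    print(n,f["fx"],f["fy"],f["cx"],f["cy"]);print(np.round(f["pose"],4).tolist())
print(r.sense(),r.tcp_to_grasp)
E
```

```text
scene 376.8117717107926 376.8117717107926 324.48761180478874 208.554566841071
[[-0.8635, 0.3743, -0.3381, 981.5996], [0.5042, 0.6192, -0.602, 748.8864], [-0.016, -0.6903, -0.7233, 972.0259], [0.0, 0.0, 0.0, 1.0]]
top 490.434114863251 490.434114863251 320.2986505110868 203.50089995732046
[[-0.0093, -0.9928, 0.1192, 393.1596], [-0.9999, 0.0076, -0.0149, 64.261], [0.0139, -0.1193, -0.9928, 1742.9292], [0.0, 0.0, 0.0, 1.0]]
{'clock': 0.1, 'qpos': array([-1.22141639e+00,  3.53591846e-01,  1.63404417e+00,  2.70375545e-05,
        1.15519782e+00, -2.39712030e-03]), 'qvel': array([ 0.00042053, -0.00194132, -0.00101723,  0.00030859,  0.0005349 ,
       -0.00024419]), 'joint_efforts': array([ 1.56602666e-03, -6.06351542e+01, -3.42817891e+01,  1.66478471e-04,
        4.06037507e-03, -1.91855798e-05]), 'eef_pos': array([ 215.22060435, -586.32969912,  230.63533458]), 'tcp_rot': array([-3.14035154e+00, -2.76975962e-05,  3.51766104e-01]), 'contact_force': array([0.53324688, 0.14897632, 0.31547422]), 'wrist_torque': array([ 0.0465471 ,  0.02700201, -0.05269578]), 'grasp_force': 0.0, 'opening': 0.9965619308576738} 18.700000000000003
```

View pics/scene0.png

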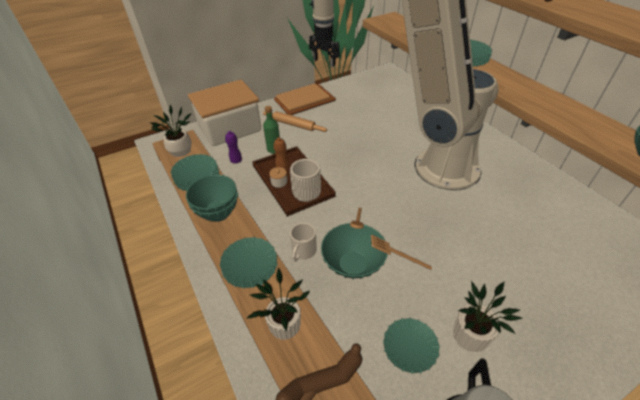

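View pics/top0.png

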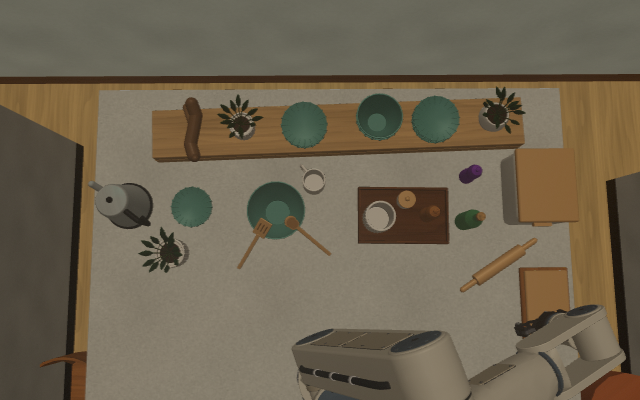

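The top view shows the teal bowl at (276,210) with two utensils. One has its head at (262,228) and foot at (239,267), the other its head at (292,222) and foot at (329,254). The tray is at (403,215) with the white crock at (379,216), salt pot at (407,199) and mill at (431,212). The purple look-alike is off the tray at (470,174), so I leave it alone. Next I'll enlarge the bowl and tray area.

```bash
cat > h.py <<'E'
from rig import r
import cv2,numpy as np
def ray(f,uv):
    d=np.array([(uv[0]-f["cx"])/f["fx"],(uv[1]-f["cy"])/f["fy"],1]); P=np.array(f["pose"])
    return P[:3,3],P[:3,:3]@d
def onz(f,uv,z):
    o,d=ray(f,uv); return o+d*(z-o[2])/d[2]
def tri(fa,ua,fb,ub):
    (a,d),(b,e)=ray(fa,ua),ray(fb,ub)
    s=np.linalg.lstsq(np.c_[d,-e],b-a,rcond=None)[0]; p,q=a+d*s[0],b+e*s[1]
    return (p+q)/2,np.linalg.norm(p-q)
def proj(f,p):
    P=np.array(f["pose"]);c=P[:3,:3].T@(np.array(p)-P[:3,3]);return np.array([f["fx"]*c[0]/c[2]+f["cx"],f["fy"]*c[1]/c[2]+f["cy"]])
E
python3 - <<'E'
from h import *
t=r.grab_frame("top");s=r.grab_frame("scene")
a=cv2.resize(t["pixels"][150:275,230:460],None,fx=3.4,fy=3.4,interpolation=cv2.INTER_CUBIC)
cv2.imwrite("pics/c1.png",a[:,:,::-1])
# wood mask components
def comps(px,roi):
    h=cv2.cvtColor(px,cv2.COLOR_RGB2HSV); m=cv2.inRange(h,(5,90,60),(20,255,255))
    k=np.zeros_like(m);x0,y0,x1,y1=roi;k[y0:y1,x0:x1]=255;m&=k
    n,l,st,c=cv2.connectedComponentsWithStats(m)
    for i in range(1,n):
        if st[i,4]>25: 
            ys,xs=np.where(l==i);print(st[i],c[i].round(1),"lowest",xs[ys>=ys.max()].mean(),ys.max(),"right",xs.max(),ys[xs==xs.max()].mean(),"left",xs.min(),ys[xs==xs.min()].mean(),"top",xs[ys==ys.min()].mean(),ys.min())
print("top");comps(t["pixels"],(225,170,345,280))
print("scene");comps(s["pixels"],(325,200,445,290))
# tray dark
h=cv2.cvtColor(t["pixels"],cv2.COLOR_RGB2HSV);m=cv2.inRange(h,(0,60,0),(20,255,95))
k=np.zeros_like(m);k[175:255,345:455]=255;m&=k
c=max(cv2.findContours(cv2.morphologyEx(m,cv2.MORPH_CLOSE,np.ones((5,5))),0,2)[0],key=cv2.contourArea)
b=cv2.boxPoints(cv2.minAreaRect(c));print(b)
for p in b:print(onz(t,p,26)[:2].round(1))
# crock mouth: white
for f,roi,nm in((t,(355,195,400,238),"top"),(s,(280,150,330,205),"scene")):
    h=cv2.cvtColor(f["pixels"],cv2.COLOR_RGB2HSV);m=cv2.inRange(h,(0,0,120),(180,70,255));k=np.zeros_like(m);x0,y0,x1,y1=roi;k[y0:y1,x0:x1]=255
    c=max(cv2.findContours(m&k,0,2)[0],key=cv2.contourArea);print(nm,cv2.boundingRect(c),cv2.minEnclosingCircle(c))
# riser front
for u in((153,160),(523,147)):print(onz(t,u,75)[:2])
E
```

```text
top
[285 216  46  40 303] [302.7 231.8] lowest 328.5 255 right 330 253.5 left 285 221.5 top 290.5 216
[237 218  35  51 364] [256.7 236.5] lowest 238.5 268 right 271 224.5 left 237 267.0 top 261.0 218
scene
[350 208  13  21 118] [357.  220.8] lowest 358.0 228 right 362 225.0 left 350 224.0 top 359.5 208
[371 235  61  34 375] [393.2 250.3] lowest 429.5 268 right 431 267.5 left 371 238.2 top 372.5 235
[[358. 187.]
 [448. 187.]
 [448. 243.]
 [358. 243.]]
[657.2 -95.7]
[ 654.9 -415.9]
[ 456.5 -407.9]
[459.2 -92.1]
top (365, 201, 31, 30) ((380.2165222167969, 215.48214721679688), 15.292128562927246)
scene (290, 150, 40, 51) ((313.408203125, 174.13768005371094), 28.735647201538086)
[748.81145215 614.33326302]
[ 786.88640635 -671.02490888]
```

View pics/c1.png

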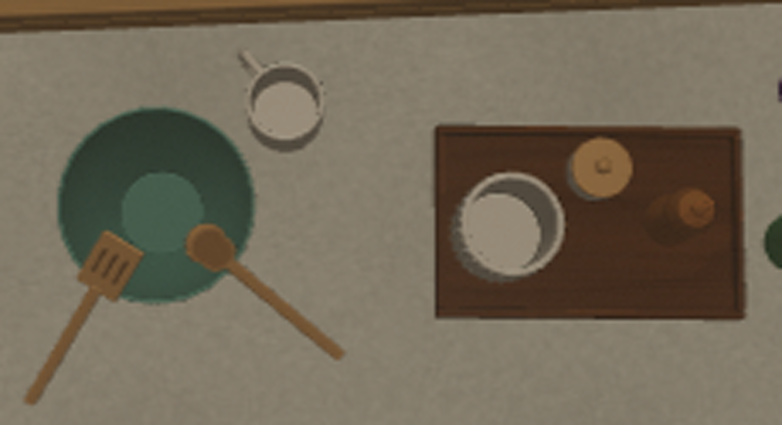

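The crop shows the slotted blade at crop pixel (110,265), on the left, so that is the spatula. The oval head at (210,245), on the right, is the spoon. The crock rim is centred at crop (512,224), or image (380.6,215.9). The brown mill (695,208) stands on the tray and the salt pot is at (600,168). Next I'll compute the handle poses.

```bash
cat >> h.py <<'E'
from scipy.optimize import brentq
from scipy.spatial.transform import Rotation as Ro, Slerp
def Rt(e): return Ro.from_euler("xyz",e)
def toolR(az,down,roll=0):
    """tool z points at azimuth az, 'down' rad below level; y horizontal"""
    z=np.array([np.cos(az)*np.cos(down),np.sin(az)*np.cos(down),-np.sin(down)])
    y=np.array([-np.sin(az),np.cos(az),0]); return np.c_[np.cross(y,z),y,z]
def rows(path,n,start=None):
    """path end (grasp point, Rot) -> rows from measured pose"""
    s=r.sense(); R0=Rt(s["tcp_rot"]); g0=s["eef_pos"]+R0.apply([0,0,-18.7])
    g1,R1=path; R1=Ro.from_matrix(R1); sl=Slerp([0,1],Ro.concatenate([R0,R1]))
    T=lambda t:(g0+(np.array(g1)-g0)*t+sl(t).apply([0,0,18.7]),sl(t))
    for i in range(n):
        (p,A),(q,B)=T(i/n),T((i+1)/n)
        print((A.inv().apply(q-p)/40).round(2).tolist(),(np.degrees((A.inv()*B).as_rotvec())/6).round(2).tolist())
E
python3 - <<'E'
from h import *
t=r.grab_frame("top");s=r.grab_frame("scene")
h=cv2.cvtColor(t["pixels"],cv2.COLOR_RGB2HSV); m=cv2.inRange(h,(5,90,60),(20,255,255))
for nm,foot,roi,sf in(("spoon",(329.,254.2),(300,230,335,262),(359.5,208.5)),("spatula",(238.8,267.2),(232,240,258,272),(430.3,267.7))):
    k=np.zeros_like(m);x0,y0,x1,y1=roi;k[y0:y1,x0:x1]=255
    ys,xs=np.where(m&k);l=cv2.fitLine(np.c_[xs,ys].astype(np.float32),cv2.DIST_L2,0,.01,.01).ravel()
    d=l[:2]*np.sign(-l[1]);c=l[2:]; foot=c+d*np.dot(np.array(foot)-c,d)
    F=onz(t,foot,5); q=foot+d*45
    Q=lambda z:onz(t,q,z)
    z=brentq(lambda z:(z-5)-np.tan(np.radians(32))*np.linalg.norm((Q(z)-F)[:2]),6,300)
    u=(Q(z)-F)/np.linalg.norm(Q(z)-F)
    print(nm,"F",F.round(1),"az",np.degrees(np.arctan2(u[1],u[0])).round(1),"pix",foot.round(1),"tri",tri(t,foot,s,sf),"G125",(F+125*u).round(1),"rim",(F+160*u).round(1), "end in scene",proj(s,F+225*u),"in top",proj(t,F+225*u))
print("mouth",onz(t,(380.6,215.9),127))
print("bowl",onz(t,(230+155/3.4,150+205/3.4),85))
E
```

```text
spoon F [422.6   8.2   5. ] az 51.0 pix [329.3 253.9] tri (array([422.87534764,   7.98361397,   4.75073697]), np.float64(0.6593824893415713)) G125 [489.3  90.6  71.2] rim [508.  113.7  89.8] end in scene [356.13506298 226.80847728] in top [285.2014436  217.23254673]
spatula F [379.8 327.2   5. ] az -35.3 pix [238.5 267. ] tri (array([378.9762272 , 328.02890545,   5.05938251]), np.float64(2.2894120560962365)) G125 [466.3 265.9  71.2] rim [490.5 248.8  89.8] end in scene [369.85138143 239.43950544] in top [266.92605574 219.53490253]
mouth [ 544.27965029 -159.53452938  127.        ]
bowl [570.16657767 191.36386982  85.        ]
```

```bash
python3 - <<'E'
from h import *
R=toolR(np.radians(51),np.pi/2)@np.diag([-1,-1,1])
rows(([488,89.5,190],R),20)
E
```

```text
[0.61, -0.68, 0.07] [-0.0, -0.0, -0.26]
[0.63, -0.66, 0.07] [-0.0, -0.0, -0.26]
[0.65, -0.64, 0.07] [-0.0, -0.0, -0.26]
[0.66, -0.62, 0.07] [-0.0, -0.0, -0.26]
[0.68, -0.61, 0.07] [-0.0, -0.0, -0.26]
[0.7, -0.59, 0.07] [-0.0, -0.0, -0.26]
[0.71, -0.57, 0.07] [-0.0, -0.0, -0.26]
[0.73, -0.55, 0.07] [-0.0, -0.0, -0.26]
[0.74, -0.53, 0.07] [-0.0, -0.0, -0.26]
[0.76, -0.51, 0.07] [-0.0, -0.0, -0.26]
[0.77, -0.49, 0.07] [-0.0, -0.0, -0.26]
[0.78, -0.47, 0.07] [-0.0, -0.0, -0.26]
[0.79, -0.45, 0.07] [-0.0, -0.0, -0.26]
[0.81, -0.43, 0.07] [-0.0, -0.0, -0.26]
[0.82, -0.4, 0.07] [-0.0, -0.0, -0.26]
[0.83, -0.38, 0.07] [-0.0, -0.0, -0.26]
[0.84, -0.36, 0.07] [-0.0, -0.0, -0.26]
[0.85, -0.34, 0.07] [-0.0, -0.0, -0.26]
[0.86, -0.31, 0.07] [-0.0, -0.0, -0.26]
[0.86, -0.29, 0.07] [-0.0, -0.0, -0.26]
```

Call:
play_rows(rows=[{"dp": [0.61,-0.68,0.07],"turn": [0,0,-0.26],"fingers": 0},{"dp": [0.63,-0.66,0.07],"turn": [0,0,-0.26],"fingers": 0},{"dp": [0.65,-0.64,0.07],"turn": [0,0,-0.26],"fingers": 0},{"dp": [0.66,-0.62,0.07],"turn": [0,0,-0.26],"fingers": 0},{"dp": [0.68,-0.61,0.07],"turn": [0,0,-0.26],"fingers": 0}], force=40)

```text
clock: 0.72
eef_pos: [283.6, -416.1, 217.1]
tcp_rot: [3.141, -0.0, 0.489]
contact_force: [1.3, -0.7, 0.9]
opening: 0.996
grasp_force: 0.0
```

Call:
play_rows(rows=[{"dp": [0.7,-0.59,0.07],"turn": [0,0,-0.26],"fingers": 0},{"dp": [0.71,-0.57,0.07],"turn": [0,0,-0.26],"fingers": 0},{"dp": [0.73,-0.55,0.07],"turn": [0,0,-0.26],"fingers": 0},{"dp": [0.74,-0.53,0.07],"turn": [0,0,-0.26],"fingers": 0},{"dp": [0.76,-0.51,0.07],"turn": [0,0,-0.26],"fingers": 0}])

```text
clock: 1.13
eef_pos: [351.6, -246.5, 203.4]
tcp_rot: [3.141, -0.0, 0.625]
contact_force: [1.0, 0.2, 0.4]
opening: 0.997
grasp_force: 0.0
```

Call:
play_rows(rows=[{"dp": [0.77,-0.49,0.07],"turn": [0,0,-0.26],"fingers": 0},{"dp": [0.78,-0.47,0.07],"turn": [0,0,-0.26],"fingers": 0},{"dp": [0.79,-0.45,0.07],"turn": [0,0,-0.26],"fingers": 0},{"dp": [0.81,-0.43,0.07],"turn": [0,0,-0.26],"fingers": 0},{"dp": [0.82,-0.4,0.07],"turn": [0,0,-0.26],"fingers": 0}])

```text
clock: 1.55
eef_pos: [419.1, -76.8, 189.4]
tcp_rot: [3.141, -0.0, 0.761]
contact_force: [0.8, -1.0, 0.8]
opening: 0.999
grasp_force: 0.0
```

Call:
play_rows(rows=[{"dp": [0.83,-0.38,0.07],"turn": [0,0,-0.26],"fingers": 0},{"dp": [0.84,-0.36,0.07],"turn": [0,0,-0.26],"fingers": 0},{"dp": [0.85,-0.34,0.07],"turn": [0,0,-0.26],"fingers": 0},{"dp": [0.86,-0.31,0.07],"turn": [0,0,-0.26],"fingers": 0},{"dp": [0.86,-0.29,0.07],"turn": [0,0,-0.26],"fingers": 0}])

```text
clock: 1.97
eef_pos: [486.8, 93.0, 175.3]
tcp_rot: [3.141, -0.0, 0.898]
contact_force: [0.4, -0.3, 1.1]
opening: 1.001
grasp_force: 0.0
```

```bash
python3 - <<'E'
from h import *
s=r.sense();print(s["eef_pos"],s["tcp_rot"],s["qpos"].round(2))
R=toolR(np.radians(51),np.pi/2)@np.diag([-1,-1,1])
rows(([488,89.5,71],R),5)
f=r.grab_frame("wrist");cv2.imwrite("pics/w1.png",f["pixels"][:,:,::-1])
E
```

```text
[486.77040416  93.04524411 175.30026656] [ 3.14120795e+00 -3.09357154e-04  8.98069806e-01] [ 0.19  0.22  1.96 -0.    0.96  0.86]
[-0.01, 0.02, 0.62] [0.0, -0.0, 0.02]
[-0.01, 0.02, 0.62] [0.0, -0.0, 0.02]
[-0.01, 0.02, 0.62] [0.0, -0.0, 0.02]
[-0.01, 0.02, 0.62] [0.0, -0.0, 0.02]
[-0.01, 0.02, 0.62] [0.0, -0.0, 0.02]
```

View pics/w1.png

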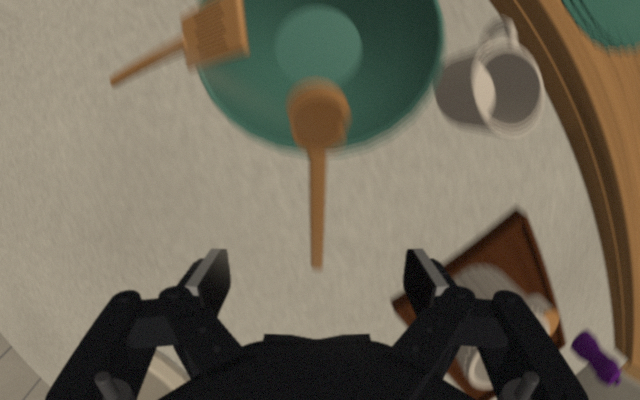

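The wrist view shows the spoon handle running from (317,268) to (317,150), centred between the fingers. I'll descend and grip.

Call:
play_rows(rows=[{"dp": [-0.01,0.02,0.62],"turn": [0,0,0.02],"fingers": 0},{"dp": [-0.01,0.02,0.62],"turn": [0,0,0.02],"fingers": 0},{"dp": [-0.01,0.02,0.62],"turn": [0,0,0.02],"fingers": 0},{"dp": [-0.01,0.02,0.62],"turn": [0,0,0.02],"fingers": 0},{"dp": [-0.01,0.02,0.62],"turn": [0,0,0.02],"fingers": 0.3}])

```text
clock: 2.43
eef_pos: [488.3, 87.0, 50.4]
tcp_rot: [3.141, -0.0, 0.886]
contact_force: [0.0, -0.0, -0.5]
opening: 0.885
grasp_force: 0.0
```

Call:
play_rows(rows=[{"dp": [0,0,0],"turn": [0,0,0],"fingers": 1},{"dp": [0,0,0],"turn": [0,0,0],"fingers": 1},{"dp": [0,0,0],"turn": [0,0,0],"fingers": 1},{"dp": [0,0,0],"turn": [0,0,0],"fingers": 1},{"dp": [0,0,0],"turn": [0,0,0],"fingers": 1}])

```text
clock: 2.85
eef_pos: [489.2, 87.2, 52.7]
tcp_rot: [3.14, -0.002, 0.886]
contact_force: [0.3, -0.7, 1.0]
opening: 0.146
grasp_force: 20.4
```

Call:
play_rows(rows=[{"dp": [0,0,0],"turn": [0,0,0],"fingers": 1},{"dp": [0,0,0],"turn": [0,0,0],"fingers": 1},{"dp": [0,0,0],"turn": [0,0,0],"fingers": 1}])

```text
clock: 3.1
eef_pos: [489.2, 87.2, 52.3]
tcp_rot: [3.14, -0.002, 0.886]
contact_force: [-0.3, 0.1, 8.1]
opening: 0.14
grasp_force: 44.0
```

Call:
play_rows(rows=[{"dp": [0,0,-0.5],"turn": [0,0,0],"fingers": 1},{"dp": [0,0,-0.9],"turn": [0,0,0],"fingers": 1},{"dp": [0,0,-0.9],"turn": [0,0,0],"fingers": 1},{"dp": [0,0,-0.9],"turn": [0,0,0],"fingers": 1},{"dp": [0,0,-0.9],"turn": [0,0,0],"fingers": 1}])

```text
clock: 3.52
eef_pos: [487.7, 86.9, 217.2]
tcp_rot: [-3.142, 0.0, 0.886]
contact_force: [0.8, 0.2, -0.5]
opening: 0.141
grasp_force: 43.1
```

```bash
python3 - <<'E'
from h import *
a=np.radians(-16);R=toolR(a,np.radians(40))@np.diag([-1,-1,1])
rows(([544.3+22*np.cos(a),-159.5+22*np.sin(a),295],R),15)
E
```

```text
[-0.22, 0.38, -0.1] [-0.32, 0.49, 0.69]
[-0.19, 0.4, -0.1] [-0.32, 0.49, 0.69]
[-0.15, 0.42, -0.09] [-0.32, 0.49, 0.69]
[-0.12, 0.44, -0.09] [-0.32, 0.49, 0.69]
[-0.08, 0.45, -0.08] [-0.32, 0.49, 0.69]
[-0.05, 0.46, -0.07] [-0.32, 0.49, 0.69]
[-0.01, 0.46, -0.06] [-0.32, 0.49, 0.69]
[0.02, 0.47, -0.05] [-0.32, 0.49, 0.69]
[0.06, 0.47, -0.03] [-0.32, 0.49, 0.69]
[0.09, 0.46, -0.01] [-0.32, 0.49, 0.69]
[0.12, 0.46, 0.01] [-0.32, 0.49, 0.69]
[0.15, 0.45, 0.03] [-0.32, 0.49, 0.69]
[0.18, 0.44, 0.05] [-0.32, 0.49, 0.69]
[0.21, 0.42, 0.07] [-0.32, 0.49, 0.69]
[0.23, 0.4, 0.1] [-0.32, 0.49, 0.69]
```

Call:
play_rows(rows=[{"dp": [-0.22,0.38,-0.1],"turn": [-0.32,0.49,0.69],"fingers": 1},{"dp": [-0.19,0.4,-0.1],"turn": [-0.32,0.49,0.69],"fingers": 1},{"dp": [-0.15,0.42,-0.09],"turn": [-0.32,0.49,0.69],"fingers": 1},{"dp": [-0.12,0.44,-0.09],"turn": [-0.32,0.49,0.69],"fingers": 1},{"dp": [-0.08,0.45,-0.08],"turn": [-0.32,0.49,0.69],"fingers": 1}])

```text
clock: 3.93
eef_pos: [520.1, 2.8, 236.6]
tcp_rot: [3.019, -0.284, 0.536]
contact_force: [0.6, 0.8, 0.2]
opening: 0.143
grasp_force: 43.0
```

Call:
play_rows(rows=[{"dp": [-0.05,0.46,-0.07],"turn": [-0.32,0.49,0.69],"fingers": 1},{"dp": [-0.01,0.46,-0.06],"turn": [-0.32,0.49,0.69],"fingers": 1},{"dp": [0.02,0.47,-0.05],"turn": [-0.32,0.49,0.69],"fingers": 1},{"dp": [0.06,0.47,-0.03],"turn": [-0.32,0.49,0.69],"fingers": 1},{"dp": [0.09,0.46,-0.01],"turn": [-0.32,0.49,0.69],"fingers": 1}])

```text
clock: 4.35
eef_pos: [551.3, -83.1, 258.7]
tcp_rot: [3.003, -0.588, 0.178]
contact_force: [0.5, 0.4, -0.3]
opening: 0.143
grasp_force: 43.0
```

Call:
play_rows(rows=[{"dp": [0.12,0.46,0.01],"turn": [-0.32,0.49,0.69],"fingers": 1},{"dp": [0.15,0.45,0.03],"turn": [-0.32,0.49,0.69],"fingers": 1},{"dp": [0.18,0.44,0.05],"turn": [-0.32,0.49,0.69],"fingers": 1},{"dp": [0.21,0.42,0.07],"turn": [-0.32,0.49,0.69],"fingers": 1},{"dp": [0.23,0.4,0.1],"turn": [-0.32,0.49,0.69],"fingers": 1}])

```text
clock: 4.77
eef_pos: [580.0, -166.2, 281.2]
tcp_rot: [3.136, -0.863, -0.262]
contact_force: [0.9, 2.3, -0.4]
opening: 0.141
grasp_force: 43.0
```

```bash
python3 - <<'E'
from h import *
for i in range(4): t=r.grab_frame("top")
s=r.grab_frame("scene");q=r.sense();print(q["eef_pos"],q["tcp_rot"],q["qpos"].round(2),q["contact_force"])
A=cv2.resize(s["pixels"][90:240,230:380],None,fx=4,fy=4,interpolation=cv2.INTER_CUBIC)
cv2.imwrite("pics/s2.png",A[:,:,::-1])
R=Rt(q["tcp_rot"]);g=q["eef_pos"]+R.apply([0,0,-18.7]);print("g",g)
h=R.apply(np.array([np.cos(np.radians(32)),0,-np.sin(np.radians(32))]));print("h",h,"foot",g-125*h,"px",proj(s,g-125*h),proj(s,g+100*h),proj(t,g-125*h),proj(t,g+100*h))
a=np.radians(-16);R=toolR(a,np.radians(40))@np.diag([-1,-1,1])
rows(([544.3+22*np.cos(a),-159.5+22*np.sin(a),160],R),5)
E
```

```text
[ 580.5963658  -163.91472768  280.9798709 ] [ 3.1321167  -0.85973352 -0.2506618 ] [-0.29 -0.    2.26  0.61  0.03  0.94] [ 0.79065725  0.34356195 -0.62991787]
g [ 566.91531507 -160.22882179  293.18367968]
h [ 0.14848019 -0.0328345   0.98837014] foot [ 548.35529113 -156.12450905  169.63741253] px [303.93081669 158.59362661] [288.47899421 101.31620803] [381.31130825 213.4072935 ] [394.6311331  193.53732944]
[-0.5, 0.02, 0.43] [-0.02, 0.02, 0.04]
[-0.5, 0.03, 0.43] [-0.02, 0.02, 0.04]
[-0.51, 0.03, 0.43] [-0.02, 0.02, 0.04]
[-0.51, 0.03, 0.43] [-0.02, 0.02, 0.04]
[-0.51, 0.03, 0.43] [-0.02, 0.02, 0.04]
```

View pics/s2.png

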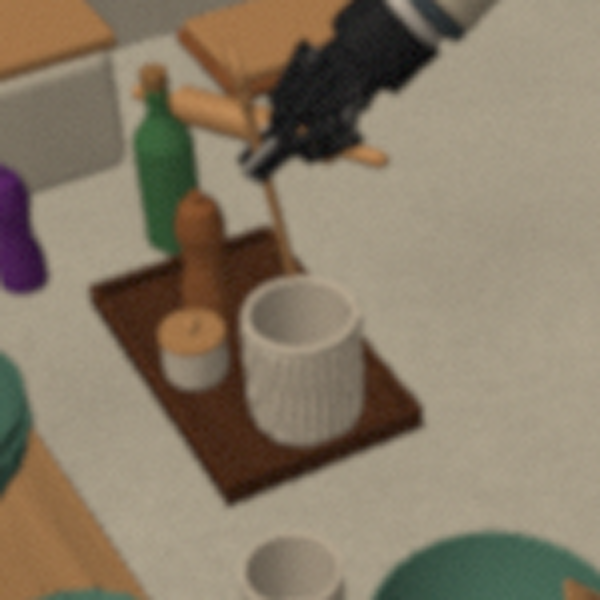

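The scene crop shows the spoon held upright. Its foot is at crop (290,270), just above and behind the crock rim, and its tip is at (237,50). Both match the predicted pixels. Joint 5 is near its singularity, so I'll yaw the tool to azimuth 0 before lowering.

```bash
python3 - <<'E'
from h import *
R=toolR(0,np.radians(40))@np.diag([-1,-1,1])
rows(([565.5,-159.5,290],R),4)
E
```

```text
[-0.02, -0.03, 0.01] [0.48, 0.03, -0.39]
[-0.02, -0.03, 0.01] [0.48, 0.03, -0.39]
[-0.02, -0.03, 0.01] [0.48, 0.03, -0.39]
[-0.02, -0.03, 0.01] [0.48, 0.03, -0.39]
```

Call:
play_rows(rows=[{"dp": [-0.02,-0.03,0.01],"turn": [0.48,0.03,-0.39],"fingers": 1},{"dp": [-0.02,-0.03,0.01],"turn": [0.48,0.03,-0.39],"fingers": 1},{"dp": [-0.02,-0.03,0.01],"turn": [0.48,0.03,-0.39],"fingers": 1},{"dp": [-0.02,-0.03,0.01],"turn": [0.48,0.03,-0.39],"fingers": 1},{"dp": [0,0,0],"turn": [0,0,0],"fingers": 1}])

```text
clock: 5.43
eef_pos: [574.6, -162.8, 272.2]
tcp_rot: [3.133, -0.836, -0.147]
contact_force: [0.1, 0.6, -0.1]
opening: 0.146
grasp_force: 43.1
```

```bash
python3 - <<'E'
from h import *
R=toolR(0,np.radians(40))@np.diag([-1,-1,1])
q=r.sense();print(q["eef_pos"],q["tcp_rot"],q["qpos"].round(2))
rows(([565.5,-159.5,158],R),5)
E
```

```text
[ 574.58483824 -162.79168179  272.15745551] [ 3.13314206 -0.83561913 -0.14666257] [-0.37  0.    2.26  1.23  0.16  0.2 ]
[-0.45, -0.02, 0.44] [0.23, 0.07, -0.18]
[-0.45, -0.02, 0.44] [0.23, 0.07, -0.18]
[-0.46, -0.02, 0.43] [0.23, 0.07, -0.18]
[-0.46, -0.02, 0.43] [0.23, 0.07, -0.18]
[-0.46, -0.02, 0.43] [0.23, 0.07, -0.18]
```

Call:
play_rows(rows=[{"dp": [-0.15,-0.02,0.14],"turn": [0.23,0.07,-0.18],"fingers": 1},{"dp": [-0.3,-0.02,0.3],"turn": [0.23,0.07,-0.18],"fingers": 1},{"dp": [-0.3,-0.02,0.3],"turn": [0.23,0.07,-0.18],"fingers": 1},{"dp": [-0.3,-0.02,0.3],"turn": [0.23,0.07,-0.18],"fingers": 1},{"dp": [-0.3,-0.02,0.3],"turn": [0.23,0.07,-0.18],"fingers": 1}])

```text
clock: 5.85
eef_pos: [577.5, -157.6, 210.4]
tcp_rot: [-3.129, -0.858, -0.043]
contact_force: [-0.3, 0.8, -0.2]
opening: 0.137
grasp_force: 43.1
```

```bash
python3 - <<'E'
from h import *
R=toolR(0,np.radians(40))@np.diag([-1,-1,1])
q=r.sense();print(q["eef_pos"],q["tcp_rot"],q["qpos"].round(2),q["contact_force"])
print("g",q["eef_pos"]+Rt(q["tcp_rot"]).apply([0,0,-18.7]))
rows(([566,-159.5,154],R),4)
E
```

```text
[ 577.51342571 -157.55602192  210.36623393] [-3.12866987 -0.85840355 -0.04332846] [-0.45  0.15  2.31  1.96  0.34 -0.68] [-0.25438401  0.80972284 -0.174726  ]
g [ 563.36526122 -157.18449618  222.58840272]
[-0.31, 0.02, 0.29] [0.05, 0.03, -0.07]
[-0.31, 0.01, 0.29] [0.05, 0.03, -0.07]
[-0.31, 0.01, 0.29] [0.05, 0.03, -0.07]
[-0.32, 0.01, 0.29] [0.05, 0.03, -0.07]
```

Call:
play_rows(rows=[{"dp": [-0.31,0.02,0.29],"turn": [0.05,0.03,-0.07],"fingers": 1},{"dp": [-0.31,0.01,0.29],"turn": [0.05,0.03,-0.07],"fingers": 1},{"dp": [-0.31,0.01,0.29],"turn": [0.05,0.03,-0.07],"fingers": 1},{"dp": [-0.32,0.01,0.29],"turn": [0.05,0.03,-0.07],"fingers": 1},{"dp": [0,0,0],"turn": [0,0,0],"fingers": 1}])

```text
clock: 6.27
eef_pos: [578.5, -158.2, 138.4]
tcp_rot: [-3.135, -0.864, -0.003]
contact_force: [-1.0, 0.8, -0.1]
opening: 0.14
grasp_force: 43.1
```

Call:
play_rows(rows=[{"dp": [0,0,0],"turn": [0,0,0],"fingers": 0.5},{"dp": [0,0,0],"turn": [0,0,0],"fingers": 0.5},{"dp": [0,0,0],"turn": [0,0,0],"fingers": 0.5},{"dp": [0,0,0],"turn": [0,0,0],"fingers": 0.5},{"dp": [0,0,0],"turn": [0,0,0],"fingers": 0.5}])

```text
clock: 6.68
eef_pos: [580.2, -160.1, 143.1]
tcp_rot: [3.14, -0.872, 0.001]
contact_force: [0.5, -0.4, -0.2]
opening: 0.501
grasp_force: 0.0
```

Call:
play_rows(rows=[{"dp": [0,0,-0.4],"turn": [0,0,0],"fingers": 0.5},{"dp": [0,0,-0.7],"turn": [0,0,0],"fingers": 0.5},{"dp": [0,0,-0.8],"turn": [0,0,0],"fingers": 0.2},{"dp": [0,0,-0.8],"turn": [0,0,0],"fingers": 0},{"dp": [0.3,0,-0.8],"turn": [0,0,0],"fingers": 0}])

```text
clock: 7.1
eef_pos: [482.4, -158.9, 234.1]
tcp_rot: [-3.14, -0.869, -0.001]
contact_force: [-0.0, 1.2, 0.3]
opening: 0.902
grasp_force: 0.0
```

```bash
python3 - <<'E'
from h import *
s=r.grab_frame("scene");q=r.sense();print(q["eef_pos"],q["tcp_rot"],q["qpos"].round(2),q["contact_force"])
A=cv2.resize(s["pixels"][90:290,230:440],None,fx=3,fy=3,interpolation=cv2.INTER_CUBIC)
cv2.imwrite("pics/s3.png",A[:,:,::-1])
E
```

```text
[ 482.3775311  -158.98202643  237.86390665] [ 3.14130464e+00 -8.71311321e-01  1.22310634e-03] [-0.63 -0.04  2.43  1.61  0.47 -0.49] [1.93241735 1.17305037 4.38993283]
```

View pics/s3.png

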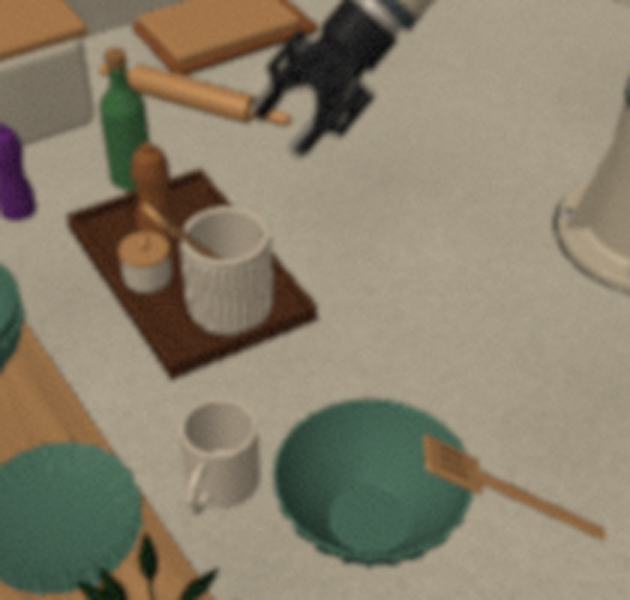

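The scene crop shows the spoon standing in the crock with its head at (155,215). The spatula is unmoved: its foot at crop (603,533) maps to the same image pixel as before. The tray load and bowl are in place. Next is the spatula.

```bash
python3 - <<'E'
from h import *
R=toolR(np.radians(-35.3),np.pi/2)@np.diag([-1,-1,1])
rows(([465.5,266.5,195],R),14)
E
```

```text
[-0.11, -0.75, 0.06] [-0.18, -0.57, 0.39]
[-0.13, -0.75, 0.05] [-0.18, -0.57, 0.39]
[-0.16, -0.74, 0.04] [-0.18, -0.57, 0.39]
[-0.19, -0.74, 0.04] [-0.18, -0.57, 0.39]
[-0.22, -0.73, 0.03] [-0.18, -0.57, 0.39]
[-0.25, -0.73, 0.03] [-0.18, -0.57, 0.39]
[-0.28, -0.72, 0.03] [-0.18, -0.57, 0.39]
[-0.3, -0.71, 0.03] [-0.18, -0.57, 0.39]
[-0.33, -0.69, 0.04] [-0.18, -0.57, 0.39]
[-0.36, -0.68, 0.04] [-0.18, -0.57, 0.39]
[-0.38, -0.67, 0.05] [-0.18, -0.57, 0.39]
[-0.41, -0.66, 0.06] [-0.18, -0.57, 0.39]
[-0.43, -0.64, 0.07] [-0.18, -0.57, 0.39]
[-0.45, -0.63, 0.08] [-0.18, -0.57, 0.39]
```

Call:
play_rows(rows=[{"dp": [-0.11,-0.75,0.06],"turn": [-0.18,-0.57,0.39],"fingers": 0},{"dp": [-0.13,-0.75,0.05],"turn": [-0.18,-0.57,0.39],"fingers": 0},{"dp": [-0.16,-0.74,0.04],"turn": [-0.18,-0.57,0.39],"fingers": 0},{"dp": [-0.19,-0.74,0.04],"turn": [-0.18,-0.57,0.39],"fingers": 0},{"dp": [-0.22,-0.73,0.03],"turn": [-0.18,-0.57,0.39],"fingers": 0}])

```text
clock: 7.57
eef_pos: [475.2, -87.5, 214.8]
tcp_rot: [-3.069, -0.701, -0.124]
contact_force: [-0.7, 0.6, 0.2]
opening: 1.002
grasp_force: 0.0
```

Call:
play_rows(rows=[{"dp": [-0.25,-0.73,0.03],"turn": [-0.18,-0.57,0.39],"fingers": 0},{"dp": [-0.28,-0.72,0.03],"turn": [-0.18,-0.57,0.39],"fingers": 0},{"dp": [-0.3,-0.71,0.03],"turn": [-0.18,-0.57,0.39],"fingers": 0},{"dp": [-0.33,-0.69,0.04],"turn": [-0.18,-0.57,0.39],"fingers": 0},{"dp": [-0.36,-0.68,0.04],"turn": [-0.18,-0.57,0.39],"fingers": 0}])

```text
clock: 7.98
eef_pos: [461.7, -32.5, 199.0]
tcp_rot: [-3.03, -0.575, -0.192]
contact_force: [-0.0, 0.1, -0.6]
opening: 0.998
grasp_force: 0.0
```

Call:
play_rows(rows=[{"dp": [-0.38,-0.67,0.05],"turn": [-0.18,-0.57,0.39],"fingers": 0},{"dp": [-0.41,-0.66,0.06],"turn": [-0.18,-0.57,0.39],"fingers": 0},{"dp": [-0.43,-0.64,0.07],"turn": [-0.18,-0.57,0.39],"fingers": 0},{"dp": [-0.45,-0.63,0.08],"turn": [-0.18,-0.57,0.39],"fingers": 0},{"dp": [0,0,0],"turn": [0,0,0],"fingers": 0}])

```text
clock: 8.4
eef_pos: [439.1, 46.8, 177.4]
tcp_rot: [-3.017, -0.4, -0.288]
contact_force: [0.8, -0.5, 0.5]
opening: 0.999
grasp_force: 0.0
```

```bash
python3 - <<'E'
from h import *
R=toolR(np.radians(-35.3),np.pi/2)@np.diag([-1,-1,1])
q=r.sense();print(q["eef_pos"],q["tcp_rot"],q["qpos"].round(2))
rows(([465.5,266.5,71],R),6)
E
```

```text
[439.05139414  46.81924147 177.36312083] [-3.01697816 -0.40021528 -0.28799516] [ 0.14 -0.05  2.34 -0.11  0.43  2.06]
[-0.34, -0.84, 0.54] [-0.3, -0.6, 0.55]
[-0.36, -0.84, 0.53] [-0.3, -0.6, 0.55]
[-0.38, -0.84, 0.52] [-0.3, -0.6, 0.55]
[-0.39, -0.84, 0.52] [-0.3, -0.6, 0.55]
[-0.41, -0.83, 0.52] [-0.3, -0.6, 0.55]
[-0.43, -0.82, 0.51] [-0.3, -0.6, 0.55]
```

Joint speed limits held the tool back, so I'll replan from here.

```bash
python3 - <<'E'
from h import *
R=toolR(np.radians(-35.3),np.pi/2)@np.diag([-1,-1,1])
rows(([465.5,266.5,195],R),10)
E
```

```text
[-0.09, -0.54, 0.04] [-0.18, -0.36, 0.33]
[-0.1, -0.54, 0.03] [-0.18, -0.36, 0.33]
[-0.12, -0.54, 0.02] [-0.18, -0.36, 0.33]
[-0.14, -0.53, 0.02] [-0.18, -0.36, 0.33]
[-0.16, -0.53, 0.01] [-0.18, -0.36, 0.33]
[-0.18, -0.52, 0.01] [-0.18, -0.36, 0.33]
[-0.19, -0.52, 0.0] [-0.18, -0.36, 0.33]
[-0.21, -0.51, 0.0] [-0.18, -0.36, 0.33]
[-0.23, -0.51, -0.0] [-0.18, -0.36, 0.33]
[-0.25, -0.5, -0.0] [-0.18, -0.36, 0.33]
```

Call:
play_rows(rows=[{"dp": [-0.09,-0.54,0.04],"turn": [-0.18,-0.36,0.33],"fingers": 0},{"dp": [-0.1,-0.54,0.03],"turn": [-0.18,-0.36,0.33],"fingers": 0},{"dp": [-0.12,-0.54,0.02],"turn": [-0.18,-0.36,0.33],"fingers": 0},{"dp": [-0.14,-0.53,0.02],"turn": [-0.18,-0.36,0.33],"fingers": 0},{"dp": [-0.16,-0.53,0.01],"turn": [-0.18,-0.36,0.33],"fingers": 0}])

```text
clock: 8.82
eef_pos: [451.8, 154.5, 176.4]
tcp_rot: [-3.066, -0.196, -0.445]
contact_force: [0.8, -0.5, -0.6]
opening: 1.003
grasp_force: 0.0
```

Call:
play_rows(rows=[{"dp": [-0.18,-0.52,0.01],"turn": [-0.18,-0.36,0.33],"fingers": 0},{"dp": [-0.19,-0.52,0],"turn": [-0.18,-0.36,0.33],"fingers": 0},{"dp": [-0.21,-0.51,0],"turn": [-0.18,-0.36,0.33],"fingers": 0},{"dp": [-0.23,-0.51,0],"turn": [-0.18,-0.36,0.33],"fingers": 0},{"dp": [-0.25,-0.5,0],"turn": [-0.18,-0.36,0.33],"fingers": 0}])

```text
clock: 9.23
eef_pos: [464.6, 264.8, 175.9]
tcp_rot: [3.139, -0.0, -0.611]
contact_force: [1.0, 0.1, -0.3]
opening: 0.999
grasp_force: 0.0
```

```bash
python3 - <<'E'
from h import *
R=toolR(np.radians(-35.3),np.pi/2)@np.diag([-1,-1,1])
q=r.sense();print(q["eef_pos"],q["tcp_rot"],q["qpos"].round(2))
rows(([465.5,266.5,71],R),5)
E
```

```text
[464.60547526 264.78110717 175.90593087] [ 3.13921912e+00 -2.80718682e-04 -6.10958390e-01] [ 0.52  0.28  1.88 -0.    0.99  2.7 ]
[-0.0, -0.01, 0.62] [0.0, -0.0, 0.01]
[-0.0, -0.01, 0.62] [0.0, -0.0, 0.01]
[-0.0, -0.01, 0.62] [0.0, -0.0, 0.01]
[-0.0, -0.01, 0.62] [0.0, -0.0, 0.01]
[-0.0, -0.01, 0.62] [0.0, -0.0, 0.01]
```

Call:
play_rows(rows=[{"dp": [0,-0.01,0.62],"turn": [0,0,0.01],"fingers": 0},{"dp": [0,-0.01,0.62],"turn": [0,0,0.01],"fingers": 0},{"dp": [0,-0.01,0.62],"turn": [0,0,0.01],"fingers": 0},{"dp": [0,-0.01,0.62],"turn": [0,0,0.01],"fingers": 0},{"dp": [0,-0.01,0.6],"turn": [0,0,0.01],"fingers": 0.3}])

```text
clock: 9.65
eef_pos: [465.8, 264.7, 51.4]
tcp_rot: [3.14, -0.002, -0.615]
contact_force: [-0.5, 0.5, 1.3]
opening: 0.889
grasp_force: 0.0
```

Call:
play_rows(rows=[{"dp": [0,0,0],"turn": [0,0,0],"fingers": 1},{"dp": [0,0,0],"turn": [0,0,0],"fingers": 1},{"dp": [0,0,0],"turn": [0,0,0],"fingers": 1},{"dp": [0,0,0],"turn": [0,0,0],"fingers": 1},{"dp": [0,0,0],"turn": [0,0,0],"fingers": 1}])

```text
clock: 10.07
eef_pos: [466.6, 265.2, 53.9]
tcp_rot: [3.141, -0.003, -0.616]
contact_force: [-0.2, 0.1, 2.0]
opening: 0.147
grasp_force: 29.3
```

Call:
play_rows(rows=[{"dp": [0,0,0],"turn": [0,0,0],"fingers": 1},{"dp": [0,0,0],"turn": [0,0,0],"fingers": 1},{"dp": [0,0,0],"turn": [0,0,0],"fingers": 1}])

```text
clock: 10.32
eef_pos: [466.5, 265.2, 53.4]
tcp_rot: [3.141, -0.003, -0.616]
contact_force: [1.1, -0.0, 6.9]
opening: 0.147
grasp_force: 39.5
```

Call:
play_rows(rows=[{"dp": [0,0,-0.5],"turn": [0,0,0],"fingers": 1},{"dp": [0,0,-0.9],"turn": [0,0,0],"fingers": 1},{"dp": [0,0,-0.9],"turn": [0,0,0],"fingers": 1},{"dp": [0,0,-0.9],"turn": [0,0,0],"fingers": 1},{"dp": [0,0,-0.9],"turn": [0,0,0],"fingers": 1}])

```text
clock: 10.73
eef_pos: [465.1, 265.1, 218.2]
tcp_rot: [3.139, -0.002, -0.616]
contact_force: [1.0, 0.6, -0.8]
opening: 0.146
grasp_force: 39.1
```

```bash
python3 - <<'E'
from h import *
q=r.sense();print(q["eef_pos"],q["tcp_rot"],q["qpos"].round(2))
R=toolR(np.radians(5),np.pi/2)@np.diag([-1,-1,1])
rows(([530,-100,290],R),13)
t=r.grab_frame("top")
A=cv2.resize(t["pixels"][150:275,230:460],None,fx=3.4,fy=3.4,interpolation=cv2.INTER_CUBIC)
cv2.imwrite("pics/t4.png",A[:,:,::-1])
E
```

```text
[465.05729309 265.05387801 218.20909416] [ 3.13882024e+00 -2.19752657e-03 -6.15912580e-01] [ 0.52  0.23  1.84 -0.    1.08  2.71]
[0.51, 0.5, -0.1] [0.0, -0.0, -0.52]
[0.48, 0.53, -0.1] [0.0, -0.0, -0.52]
[0.45, 0.55, -0.1] [0.0, -0.0, -0.52]
[0.42, 0.58, -0.1] [0.0, -0.0, -0.52]
[0.39, 0.6, -0.1] [0.0, -0.0, -0.52]
[0.36, 0.62, -0.1] [0.0, -0.0, -0.52]
[0.32, 0.64, -0.1] [0.0, -0.0, -0.52]
[0.29, 0.65, -0.1] [0.0, -0.0, -0.52]
[0.25, 0.67, -0.1] [0.0, -0.0, -0.52]
[0.21, 0.68, -0.1] [0.0, -0.0, -0.52]
[0.18, 0.69, -0.1] [0.0, -0.0, -0.52]
[0.14, 0.7, -0.1] [0.0, -0.0, -0.52]
[0.1, 0.71, -0.1] [0.0, -0.0, -0.52]
```

View pics/t4.png

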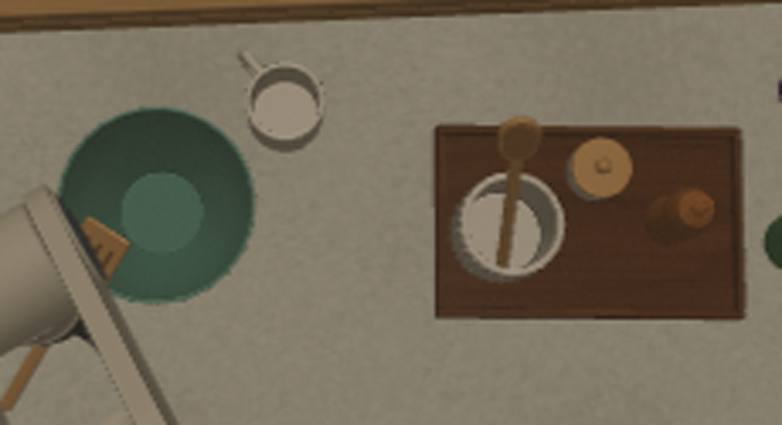

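The top crop shows the spoon leaning away from the robot in the crock, with its foot at (502,262) and head at (520,138). The spatula is in the gripper. I'll move over towards the crock.

Call:
play_rows(rows=[{"dp": [0.51,0.5,-0.1],"turn": [0,0,-0.52],"fingers": 1},{"dp": [0.48,0.53,-0.1],"turn": [0,0,-0.52],"fingers": 1},{"dp": [0.45,0.55,-0.1],"turn": [0,0,-0.52],"fingers": 1},{"dp": [0.42,0.58,-0.1],"turn": [0,0,-0.52],"fingers": 1},{"dp": [0.39,0.6,-0.1],"turn": [0,0,-0.52],"fingers": 1}])

```text
clock: 11.2
eef_pos: [490.5, 123.5, 237.0]
tcp_rot: [3.138, -0.002, -0.341]
contact_force: [1.3, 0.2, 0.1]
opening: 0.148
grasp_force: 39.2
```

Call:
play_rows(rows=[{"dp": [0.36,0.62,-0.1],"turn": [0,0,-0.52],"fingers": 1},{"dp": [0.32,0.64,-0.1],"turn": [0,0,-0.52],"fingers": 1},{"dp": [0.29,0.65,-0.1],"turn": [0,0,-0.52],"fingers": 1},{"dp": [0.25,0.67,-0.1],"turn": [0,0,-0.52],"fingers": 1},{"dp": [0.21,0.68,-0.1],"turn": [0,0,-0.52],"fingers": 1}])

```text
clock: 11.62
eef_pos: [515.9, -17.2, 257.5]
tcp_rot: [3.138, -0.001, -0.069]
contact_force: [0.5, -0.2, -0.2]
opening: 0.144
grasp_force: 39.2
```

Call:
play_rows(rows=[{"dp": [0.18,0.69,-0.1],"turn": [0,0,-0.52],"fingers": 1},{"dp": [0.14,0.7,-0.1],"turn": [0,0,-0.52],"fingers": 1},{"dp": [0.1,0.71,-0.1],"turn": [0,0,-0.52],"fingers": 1}])

```text
clock: 11.87
eef_pos: [531.3, -101.5, 269.8]
tcp_rot: [3.138, -0.0, 0.095]
contact_force: [1.2, 0.5, -0.1]
opening: 0.145
grasp_force: 39.2
```

```bash
python3 - <<'E'
from h import *
q=r.sense();print(q["eef_pos"],q["tcp_rot"],q["qpos"].round(2))
t=r.grab_frame("top")
for u,z in(((502,262),22),((515,180),127),((520,138),190)): print(onz(t,(230+u[0]/3.4,150+u[1]/3.4),z))
a=np.radians(15);R=toolR(a,np.radians(40))@np.diag([-1,-1,1])
rows(([558,-128.5,290],R),10)
E
```

```text
[ 531.25019572 -101.48519184  269.79149869] [ 3.13810604e+00 -1.03026063e-04  9.46467764e-02] [-0.19  0.18  1.77 -0.    1.18  1.29]
[ 514.74621101 -162.71683782   22.        ]
[ 587.51897104 -163.47287966  127.        ]
[ 619.78621898 -160.28230301  190.        ]
[0.1, 0.06, -0.0] [0.07, 0.83, -0.14]
[0.1, 0.06, 0.0] [0.07, 0.83, -0.14]
[0.1, 0.06, 0.01] [0.07, 0.83, -0.14]
[0.09, 0.06, 0.01] [0.07, 0.83, -0.14]
[0.09, 0.06, 0.01] [0.07, 0.83, -0.14]
[0.09, 0.06, 0.02] [0.07, 0.83, -0.14]
[0.09, 0.06, 0.02] [0.07, 0.83, -0.14]
[0.08, 0.07, 0.02] [0.07, 0.83, -0.14]
[0.08, 0.07, 0.03] [0.07, 0.83, -0.14]
[0.08, 0.07, 0.03] [0.07, 0.83, -0.14]
```

Call:
play_rows(rows=[{"dp": [0.1,0.06,0],"turn": [0.07,0.83,-0.14],"fingers": 1},{"dp": [0.1,0.06,0],"turn": [0.07,0.83,-0.14],"fingers": 1},{"dp": [0.1,0.06,0.01],"turn": [0.07,0.83,-0.14],"fingers": 1},{"dp": [0.09,0.06,0.01],"turn": [0.07,0.83,-0.14],"fingers": 1},{"dp": [0.09,0.06,0.01],"turn": [0.07,0.83,-0.14],"fingers": 1}])

```text
clock: 12.33
eef_pos: [551.8, -109.9, 272.1]
tcp_rot: [-3.125, -0.44, 0.164]
contact_force: [0.9, 1.9, 0.2]
opening: 0.145
grasp_force: 39.2
```

Call:
play_rows(rows=[{"dp": [0.09,0.06,0.02],"turn": [0.07,0.83,-0.14],"fingers": 1},{"dp": [0.09,0.06,0.02],"turn": [0.07,0.83,-0.14],"fingers": 1},{"dp": [0.08,0.07,0.02],"turn": [0.07,0.83,-0.14],"fingers": 1},{"dp": [0.08,0.07,0.03],"turn": [0.07,0.83,-0.14],"fingers": 1},{"dp": [0.08,0.07,0.03],"turn": [0.07,0.83,-0.14],"fingers": 1}])

```text
clock: 12.75
eef_pos: [567.0, -114.5, 275.1]
tcp_rot: [-3.123, -0.794, 0.231]
contact_force: [1.4, 0.1, -0.8]
opening: 0.146
grasp_force: 39.2
```

```bash
python3 - <<'E'
from h import *
a=np.radians(15);R=toolR(a,np.radians(40))@np.diag([-1,-1,1])
q=r.sense();print(q["eef_pos"],q["tcp_rot"],q["qpos"].round(2))
print("g",q["eef_pos"]+Rt(q["tcp_rot"]).apply([0,0,-18.7]),Ro.from_matrix(R).as_euler("xyz"))
rows(([558,-131,275],R),5)
E
```

```text
[ 567.01597172 -114.48354442  275.05563502] [-3.12271121 -0.7942338   0.23071638] [-0.49  0.03  2.19  1.11  0.57 -0.03]
g [ 554.11326243 -117.87705155  288.15884846] [ 3.14159265 -0.87266463  0.26179939]
[-0.04, 0.07, 0.05] [0.01, 0.15, -0.04]
[-0.04, 0.07, 0.05] [0.01, 0.15, -0.04]
[-0.04, 0.07, 0.05] [0.01, 0.15, -0.04]
[-0.04, 0.07, 0.05] [0.01, 0.15, -0.04]
[-0.04, 0.07, 0.04] [0.01, 0.15, -0.04]
```

Call:
play_rows(rows=[{"dp": [-0.04,0.07,0.05],"turn": [0.01,0.15,-0.04],"fingers": 1},{"dp": [-0.04,0.07,0.05],"turn": [0.01,0.15,-0.04],"fingers": 1},{"dp": [-0.04,0.07,0.05],"turn": [0.01,0.15,-0.04],"fingers": 1},{"dp": [-0.04,0.07,0.05],"turn": [0.01,0.15,-0.04],"fingers": 1},{"dp": [-0.04,0.07,0.04],"turn": [0.01,0.15,-0.04],"fingers": 1}])

```text
clock: 13.17
eef_pos: [572.1, -127.2, 262.0]
tcp_rot: [-3.138, -0.87, 0.26]
contact_force: [-0.6, 0.7, -1.4]
opening: 0.141
grasp_force: 39.2
```

```bash
python3 - <<'E'
from h import *
a=np.radians(15);R=toolR(a,np.radians(40))@np.diag([-1,-1,1])
s=r.grab_frame("scene");q=r.sense();R0=Rt(q["tcp_rot"]);g=q["eef_pos"]+R0.apply([0,0,-18.7]);print("g",g,q["tcp_rot"])
h=R0.apply(np.array([np.cos(np.radians(32)),0,-np.sin(np.radians(32))]));print("foot",g-125*h,"px",proj(s,g-125*h),proj(s,g+100*h))
A=cv2.resize(s["pixels"][80:230,230:380],None,fx=4,fy=4,interpolation=cv2.INTER_CUBIC)
cv2.imwrite("pics/s5.png",A[:,:,::-1])
rows(([558,-131,154],R),9)
E
```

```text
g [ 558.03799349 -131.13512418  273.19304382] [-3.13709287 -0.87028219  0.25948231]
foot [ 540.86178554 -135.38645744  149.45176516] px [309.09771145 165.85191389] [297.5931886  111.94065843]
[-0.25, 0.0, 0.21] [-0.0, 0.0, -0.0]
[-0.25, 0.0, 0.21] [-0.0, 0.0, -0.0]
[-0.25, 0.0, 0.21] [-0.0, 0.0, -0.0]
[-0.25, 0.0, 0.21] [-0.0, 0.0, -0.0]
[-0.25, 0.0, 0.21] [-0.0, 0.0, -0.0]
[-0.25, 0.0, 0.21] [-0.0, 0.0, -0.0]
[-0.25, 0.0, 0.21] [-0.0, 0.0, -0.0]
[-0.25, -0.0, 0.21] [-0.0, 0.0, -0.0]
[-0.25, -0.0, 0.21] [-0.0, 0.0, -0.0]
```

View pics/s5.png

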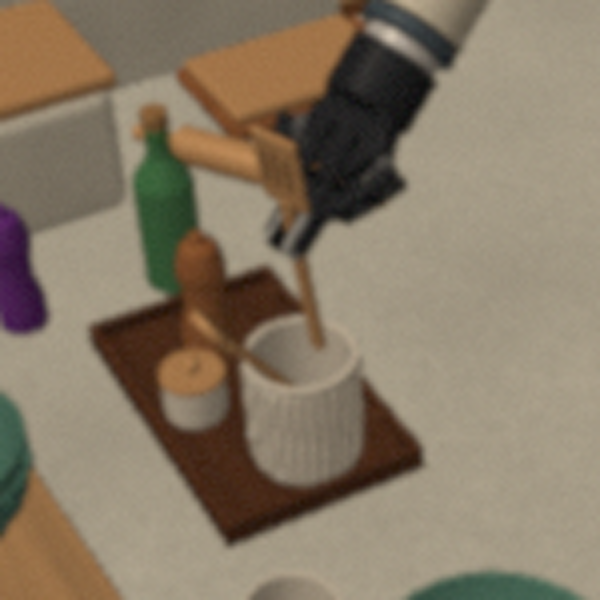

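The spatula foot is at crop (320,346), over the crock's mouth and where predicted. The spoon lies clear of it. I'll lower, release and retreat.

Call:
play_rows(rows=[{"dp": [-0.25,0,0.21],"turn": [0,0,0],"fingers": 1},{"dp": [-0.25,0,0.21],"turn": [0,0,0],"fingers": 1},{"dp": [-0.25,0,0.21],"turn": [0,0,0],"fingers": 1},{"dp": [-0.25,0,0.21],"turn": [0,0,0],"fingers": 1},{"dp": [-0.25,0,0.21],"turn": [0,0,0],"fingers": 1}])

```text
clock: 13.63
eef_pos: [572.0, -126.9, 196.5]
tcp_rot: [-3.137, -0.869, 0.26]
contact_force: [0.0, 0.1, -0.9]
opening: 0.145
grasp_force: 39.2
```

Call:
play_rows(rows=[{"dp": [-0.25,0,0.21],"turn": [0,0,0],"fingers": 1},{"dp": [-0.25,0,0.21],"turn": [0,0,0],"fingers": 1},{"dp": [-0.25,0,0.21],"turn": [0,0,0],"fingers": 1},{"dp": [-0.25,0,0.21],"turn": [0,0,0],"fingers": 1},{"dp": [0,0,0],"turn": [0,0,0],"fingers": 1}])

```text
clock: 14.05
eef_pos: [570.9, -126.3, 142.4]
tcp_rot: [-3.134, -0.867, 0.257]
contact_force: [-1.3, -0.2, 0.1]
opening: 0.145
grasp_force: 39.2
```

Call:
play_rows(rows=[{"dp": [0,0,0],"turn": [0,0,0],"fingers": 0.6},{"dp": [0,0,0],"turn": [0,0,0],"fingers": 0.6},{"dp": [0,0,0],"turn": [0,0,0],"fingers": 0.6},{"dp": [0,0,0],"turn": [0,0,0],"fingers": 0.6},{"dp": [0,0,0],"turn": [0,0,0],"fingers": 0.6}])

```text
clock: 14.47
eef_pos: [572.3, -127.1, 145.5]
tcp_rot: [-3.139, -0.871, 0.261]
contact_force: [0.5, 0.6, -0.2]
opening: 0.402
grasp_force: 0.0
```

Call:
play_rows(rows=[{"dp": [0,0,-0.4],"turn": [0,0,0],"fingers": 0.6},{"dp": [0,0,-0.7],"turn": [0,0,0],"fingers": 0.6},{"dp": [0,0,-0.8],"turn": [0,0,0],"fingers": 0.6},{"dp": [0,0,-0.8],"turn": [0,0,0],"fingers": 1},{"dp": [0.3,0,-0.8],"turn": [0,0,0],"fingers": 1}])

```text
clock: 14.88
eef_pos: [473.7, -152.5, 243.3]
tcp_rot: [-3.134, -0.866, 0.257]
contact_force: [1.9, -0.2, 0.7]
opening: 0.13
grasp_force: 0.0
```

```bash
python3 - <<'E'
from h import *
for i in range(5): r.grab_frame("top")
t=r.grab_frame("top");s=r.grab_frame("scene");q=r.sense();print(q["clock"],q["eef_pos"],q["tcp_rot"],q["qpos"].round(2),q["contact_force"])
A=cv2.resize(s["pixels"][100:220,230:350],None,fx=3.3,fy=3.3,interpolation=cv2.INTER_CUBIC)
B=cv2.resize(t["pixels"][140:260,345:465],None,fx=3.3,fy=3.3,interpolation=cv2.INTER_CUBIC)
cv2.imwrite("pics/s6.png",np.hstack([A,B])[:,:,::-1])
E
```

```text
15.2333 [ 476.28518395 -152.58055394  243.33322504] [-3.13547046 -0.86926364  0.25885065] [-0.79  0.03  2.35  1.32  0.76 -0.5 ] [ 0.7272426   0.08584398 -0.97804942]
```

View pics/s6.png

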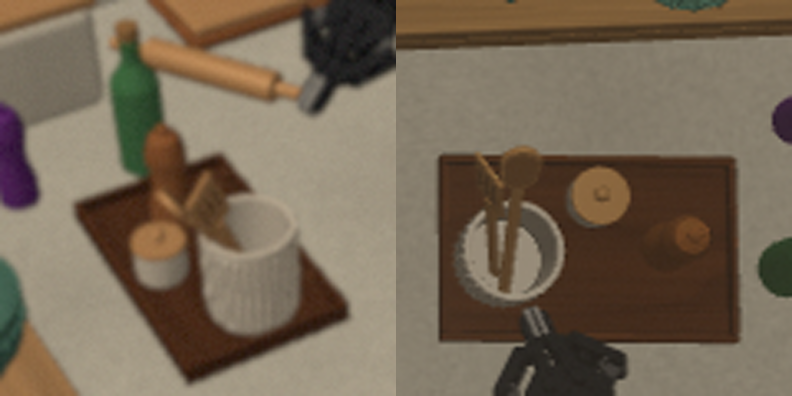

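Left half (scene) shows spoon and spatula heads up out of the crock at (180,205) and (205,205). Right half (top) shows both handles with feet at the crock's floor at (503,285) and (493,268), and mill and salt pot still standing on the tray. Next is pushing the tray: fingers open as a two-point pusher on the front rim, near the load's centre of mass at y≈-230.

```bash
python3 - <<'E'
from h import *
R=toolR(.03,np.radians(75))@np.diag([-1,-1,1])
rows(([415,-230,90],R),10)
t=r.grab_frame("top")
h=cv2.cvtColor(t["pixels"],cv2.COLOR_RGB2HSV);m=cv2.inRange(h,(0,60,0),(20,255,95));g=t["pixels"].astype(int).sum(2)
# rim front/back edges per column, riser front lower edge
for c in (365,372,412,420,428,436,442):
    col=t["pixels"][:,c].astype(int).sum(1);d=np.diff(col)
    print(c,"riserfoot~",[ (i+.5,int(d[i])) for i in range(140,170) if abs(d[i])>25],"back",[(i+.5,int(d[i])) for i in range(180,196) if abs(d[i])>50],"front",[(i+.5,int(d[i])) for i in range(236,250) if abs(d[i])>50])
for u in((370,187),(440,187),(370,243),(440,243)):print(u,onz(t,u,26)[:2].round(1),onz(t,u,0)[:2].round(1))
for u in((370,156),(440,153.5)):print(u,onz(t,u,0)[:2].round(1),onz(t,u,75)[:2].round(1))
E
```

```text
[-0.45, 0.15, 0.14] [-0.12, -0.58, 0.19]
[-0.44, 0.16, 0.17] [-0.12, -0.58, 0.19]
[-0.42, 0.17, 0.19] [-0.12, -0.58, 0.19]
[-0.41, 0.17, 0.22] [-0.12, -0.58, 0.19]
[-0.39, 0.18, 0.24] [-0.12, -0.58, 0.19]
[-0.37, 0.18, 0.27] [-0.12, -0.58, 0.19]
[-0.35, 0.18, 0.29] [-0.12, -0.58, 0.19]
[-0.33, 0.18, 0.31] [-0.12, -0.58, 0.19]
[-0.3, 0.19, 0.33] [-0.12, -0.58, 0.19]
[-0.28, 0.19, 0.35] [-0.12, -0.58, 0.19]
365 riserfoot~ [(148.5, -54), (149.5, -75), (151.5, 35), (152.5, -27), (153.5, 107), (154.5, 108)] back [(185.5, -81), (186.5, -135), (188.5, -51)] front [(242.5, 77), (243.5, 133)]
372 riserfoot~ [(148.5, -82), (149.5, -45), (150.5, 26), (153.5, 169), (154.5, 51)] back [(186.5, -223), (188.5, 121)] front [(243.5, 209)]
412 riserfoot~ [(146.5, -28), (147.5, -85), (150.5, -27), (151.5, 49), (152.5, 153)] back [(186.5, -156), (191.5, 66), (192.5, 85)] front [(243.5, 261), (245.5, -167), (246.5, -97)]
420 riserfoot~ [(146.5, -64), (147.5, -49), (148.5, 26), (149.5, -30), (151.5, 96), (152.5, 95)] back [(186.5, -155), (187.5, -53)] front [(243.5, 241)]
428 riserfoot~ [(142.5, 69), (146.5, -83), (147.5, -27), (151.5, 161), (152.5, 41)] back [(186.5, -105), (187.5, -104)] front [(243.5, 248)]
436 riserfoot~ [(142.5, 80), (143.5, 26), (146.5, -87), (148.5, 30), (149.5, -27), (150.5, 52), (151.5, 155)] back [(186.5, -115), (187.5, -103)] front [(243.5, 229)]
442 riserfoot~ [(140.5, -27), (141.5, 38), (142.5, 42), (145.5, -43), (146.5, -71), (148.5, 29), (149.5, -28), (150.5, 104), (151.5, 100)] back [(186.5, -123), (187.5, -94)] front [(243.5, 167), (244.5, 61)]
(370, 187) [ 656.9 -138.3] [ 660.9 -141.4]
(440, 187) [ 655.1 -387.4] [ 659.1 -394.3]
(370, 243) [ 458.9 -134.1] [ 459.9 -137.1]
(440, 243) [ 456.7 -379.8] [ 457.7 -386.5]
(370, 156) [ 774.6 -143.8] [ 758.2 -134.9]
(440, 153.5) [ 782.3 -399. ] [ 765.5 -379.1]
```

Call:
play_rows(rows=[{"dp": [-0.45,0.15,0.14],"turn": [-0.12,-0.58,0.19],"fingers": 0},{"dp": [-0.44,0.16,0.17],"turn": [-0.12,-0.58,0.19],"fingers": 0},{"dp": [-0.42,0.17,0.19],"turn": [-0.12,-0.58,0.19],"fingers": 0},{"dp": [-0.41,0.17,0.22],"turn": [-0.12,-0.58,0.19],"fingers": 0},{"dp": [-0.39,0.18,0.24],"turn": [-0.12,-0.58,0.19],"fingers": 0}])

```text
clock: 15.7
eef_pos: [447.9, -191.8, 156.0]
tcp_rot: [-3.116, -0.56, 0.133]
contact_force: [-0.5, 0.6, 0.1]
opening: 0.707
grasp_force: 0.0
```

Call:
play_rows(rows=[{"dp": [-0.37,0.18,0.27],"turn": [-0.12,-0.58,0.19],"fingers": 0},{"dp": [-0.35,0.18,0.29],"turn": [-0.12,-0.58,0.19],"fingers": 0},{"dp": [-0.33,0.18,0.31],"turn": [-0.12,-0.58,0.19],"fingers": 0},{"dp": [-0.3,0.19,0.33],"turn": [-0.12,-0.58,0.19],"fingers": 0},{"dp": [-0.28,0.19,0.35],"turn": [-0.12,-0.58,0.19],"fingers": 0}])

```text
clock: 16.12
eef_pos: [419.0, -230.1, 71.0]
tcp_rot: [-3.138, -0.255, 0.03]
contact_force: [-0.5, 0.1, 0.0]
opening: 1.005
grasp_force: 0.0
```

```bash
python3 - <<'E'
from h import *
R=toolR(.033,np.radians(75))@np.diag([-1,-1,1])
q=r.sense();print(q["eef_pos"],q["tcp_rot"],q["qpos"].round(2),q["opening"])
rows(([423,-230,19],R),5)
E
```

```text
[ 419.04024964 -230.10236894   70.96641433] [-3.13772018 -0.25480144  0.03047363] [-0.62  0.29  2.22  0.37  0.45  0.61] 1.005000060363487
[-0.05, 0.0, 0.35] [-0.01, 0.01, -0.0]
[-0.05, 0.0, 0.35] [-0.01, 0.01, -0.0]
[-0.05, 0.0, 0.35] [-0.01, 0.01, -0.0]
[-0.05, 0.0, 0.35] [-0.01, 0.01, -0.0]
[-0.05, 0.0, 0.35] [-0.01, 0.01, -0.0]
```

Call:
play_rows(rows=[{"dp": [-0.05,0,0.35],"turn": [0,0,0],"fingers": 0},{"dp": [-0.05,0,0.35],"turn": [0,0,0],"fingers": 0},{"dp": [-0.05,0,0.35],"turn": [0,0,0],"fingers": 0},{"dp": [-0.05,0,0.35],"turn": [0,0,0],"fingers": 0},{"dp": [-0.05,0,0.32],"turn": [0,0,0],"fingers": 0}])

```text
clock: 16.53
eef_pos: [426.9, -229.1, 1.6]
tcp_rot: [-3.137, -0.257, 0.031]
contact_force: [0.8, 0.2, 0.6]
opening: 1.003
grasp_force: 0.0
```

Call:
play_rows(rows=[{"dp": [0.07,0,0.02],"turn": [0,0,0],"fingers": 0},{"dp": [0.1,0,0.03],"turn": [0,0,0],"fingers": 0},{"dp": [0.1,0,0.03],"turn": [0,0,0],"fingers": 0},{"dp": [0.1,0,0.03],"turn": [0,0,0],"fingers": 0},{"dp": [0.1,0,0.03],"turn": [0,0,0],"fingers": 0}])

```text
clock: 16.95
eef_pos: [447.9, -229.8, 3.9]
tcp_rot: [-3.139, -0.26, 0.031]
contact_force: [0.1, 0.3, 0.3]
opening: 1.002
grasp_force: 0.0
```

Call:
play_rows(rows=[{"dp": [0.1,0,0.03],"turn": [0,0,0],"fingers": 0},{"dp": [0.1,0,0.03],"turn": [0,0,0],"fingers": 0},{"dp": [0.1,0,0.03],"turn": [0,0,0],"fingers": 0},{"dp": [0.1,0,0.03],"turn": [0,0,0],"fingers": 0},{"dp": [0.1,0,0.03],"turn": [0,0,0],"fingers": 0}])

```text
clock: 17.37
eef_pos: [465.8, -228.1, 2.6]
tcp_rot: [-3.137, -0.257, 0.029]
contact_force: [-16.9, -2.2, 12.3]
opening: 0.999
grasp_force: 8.6
```

Call:
play_rows(rows=[{"dp": [0.1,0,0.03],"turn": [0,0,0],"fingers": 0},{"dp": [0.1,0,0.03],"turn": [0,0,0],"fingers": 0},{"dp": [0.1,0,0.03],"turn": [0,0,0],"fingers": 0},{"dp": [0.1,0,0.03],"turn": [0,0,0],"fingers": 0},{"dp": [0.1,0,0.03],"turn": [0,0,0],"fingers": 0}])

```text
clock: 17.78
eef_pos: [486.5, -227.5, 1.9]
tcp_rot: [-3.137, -0.257, 0.029]
contact_force: [-14.9, -2.8, 10.1]
opening: 1.001
grasp_force: 7.7
```

Call:
play_rows(rows=[{"dp": [0.1,0,0.03],"turn": [0,0,0],"fingers": 0},{"dp": [0.1,0,0.03],"turn": [0,0,0],"fingers": 0},{"dp": [0.1,0,0.03],"turn": [0,0,0],"fingers": 0},{"dp": [0.1,0,0.03],"turn": [0,0,0],"fingers": 0},{"dp": [0.1,0,0.03],"turn": [0,0,0],"fingers": 0}])

```text
clock: 18.2
eef_pos: [506.9, -226.4, 1.0]
tcp_rot: [-3.136, -0.255, 0.03]
contact_force: [-16.9, -1.4, 12.5]
opening: 1.0
grasp_force: 8.6
```

Call:
play_rows(rows=[{"dp": [0.1,0,0.03],"turn": [0,0,0],"fingers": 0},{"dp": [0.1,0,0.03],"turn": [0,0,0],"fingers": 0},{"dp": [0.1,0,0.03],"turn": [0,0,0],"fingers": 0},{"dp": [0.1,0,0.03],"turn": [0,0,0],"fingers": 0},{"dp": [0.1,0,0.03],"turn": [0,0,0],"fingers": 0}])

```text
clock: 18.62
eef_pos: [527.4, -225.6, 0.2]
tcp_rot: [-3.135, -0.255, 0.03]
contact_force: [-18.1, -0.8, 13.2]
opening: 1.002
grasp_force: 9.0
```

```bash
cat > gap.py <<'E'
from h import *
t=r.grab_frame("top");q=r.sense();print(q["clock"],q["eef_pos"].round(1),q["contact_force"].round(1))
h=cv2.cvtColor(t["pixels"],cv2.COLOR_RGB2HSV)
for c in(364,368,412,425,434,440):
    d=np.diff(t["pixels"][:,c].astype(int).sum(1)); print(c,[(i,int(d[i])) for i in range(143,196) if abs(d[i])>40])
cv2.imwrite("pics/push%d.png"%(q["clock"]*10),cv2.resize(t["pixels"][130:250,340:470],None,fx=4.5,fy=4.5,interpolation=cv2.INTER_CUBIC)[:,:,::-1])
E
python3 gap.py
```

```text
18.6667 [ 5.285e+02 -2.258e+02  4.000e-01] [-7.1  1.6  2. ]
364 [(148, -62), (149, -81), (153, 110), (154, 114), (166, -124), (167, -78), (184, 48), (185, 58), (186, 76), (187, 77)]
368 [(148, -70), (149, -63), (153, 104), (154, 117), (166, -67), (167, -43), (169, -51), (182, 162), (184, -131), (187, 126), (188, 55)]
412 [(147, -82), (151, 42), (152, 157), (164, -57), (165, -156), (167, -49)]
425 [(146, -77), (151, 154), (152, 54), (164, -143), (165, -73)]
434 [(143, 47), (146, -93), (151, 201), (164, -198), (166, -53), (191, -51)]
440 [(146, -78), (150, 52), (151, 160), (163, -58), (164, -152), (166, -50)]
```

Call:
play_rows(rows=[{"dp": [0.08,0,0.015],"turn": [0,0,0],"fingers": 0},{"dp": [0.1,0,0.02],"turn": [0,0,0],"fingers": 0},{"dp": [0.1,0,0.02],"turn": [0,0,0],"fingers": 0},{"dp": [0.1,0,0.02],"turn": [0,0,0],"fingers": 0},{"dp": [0.1,0,0.02],"turn": [0,0,0],"fingers": 0}])

```text
clock: 19.08
eef_pos: [547.4, -225.1, 0.8]
tcp_rot: [-3.136, -0.255, 0.03]
contact_force: [-7.2, -0.9, -5.4]
opening: 1.0
grasp_force: 3.4
```

Call:
play_rows(rows=[{"dp": [0.1,0,0.02],"turn": [0,0,0],"fingers": 0},{"dp": [0.1,0,0.02],"turn": [0,0,0],"fingers": 0},{"dp": [0.1,0,0.02],"turn": [0,0,0],"fingers": 0},{"dp": [0.1,0,0.02],"turn": [0,0,0],"fingers": 0},{"dp": [0.1,0,0.02],"turn": [0,0,0],"fingers": 0}])

```text
clock: 19.5
eef_pos: [567.6, -224.3, 1.8]
tcp_rot: [-3.136, -0.254, 0.031]
contact_force: [-6.5, 0.1, -5.0]
opening: 1.004
grasp_force: 3.3
```

```bash
python3 gap.py
```

```text
19.55 [ 568.7 -224.6    2.1] [-4.4  1.6 -4.1]
364 [(148, -51), (149, -83), (151, 98), (152, -54), (154, 87), (155, -77), (172, 138), (173, 51), (174, 96), (177, -52), (179, 77), (180, -55), (189, -59), (190, -41), (191, -66)]
368 [(148, -72), (149, -62), (153, 112), (154, 63), (155, -47), (157, -81), (167, -44), (171, 41), (176, 160), (178, 65), (193, -96), (194, -52), (195, -59)]
412 [(147, -85), (151, 53), (152, 152), (153, -100), (154, -117)]
425 [(146, -80), (151, 155), (152, 51), (153, -197), (155, -48)]
434 [(143, 46), (146, -97), (151, 205), (152, -79), (153, -143), (155, -41)]
440 [(146, -84), (150, 54), (151, 156), (152, -134), (153, -92)]
```

Call:
play_rows(rows=[{"dp": [0.06,0,0.012],"turn": [0,0,0],"fingers": 0},{"dp": [0.06,0,0.012],"turn": [0,0,0],"fingers": 0},{"dp": [0.05,0,0.012],"turn": [0,0,0],"fingers": 0},{"dp": [0.05,0,0.012],"turn": [0,0,0],"fingers": 0}])

```text
clock: 19.88
eef_pos: [576.8, -224.3, 2.4]
tcp_rot: [-3.136, -0.255, 0.031]
contact_force: [-7.0, -0.0, -4.5]
opening: 1.0
grasp_force: 3.4
```

Call:
play_rows(rows=[{"dp": [0.04,0,0.01],"turn": [0,0,0],"fingers": 0},{"dp": [0.04,0,0.01],"turn": [0,0,0],"fingers": 0}])

```text
clock: 20.05
eef_pos: [579.0, -224.2, 2.1]
tcp_rot: [-3.136, -0.253, 0.031]
contact_force: [-20.2, -6.9, 6.2]
opening: 1.0
grasp_force: 10.8
```

Call:
play_rows(rows=[{"dp": [0.025,0,0.006],"turn": [0,0,0],"fingers": 0},{"dp": [0,0,0],"turn": [0,0,0],"fingers": 0}])

```text
clock: 20.22
eef_pos: [579.0, -224.3, 2.1]
tcp_rot: [-3.135, -0.252, 0.031]
contact_force: [-19.2, -5.1, 3.5]
opening: 1.0
grasp_force: 9.5
```

```bash
python3 gap.py; ls pics
```

```text
20.2667 [ 578.9 -224.2    2.1] [-18.9  -6.    3.7]
364 [(149, -75), (169, 172), (170, 44), (173, -44), (174, -52), (175, 69), (177, 63), (178, -68), (181, 50), (185, -67), (186, -41), (187, -65), (194, -47)]
368 [(148, -69), (149, -62), (152, 53), (154, -55), (162, 52), (173, 80), (174, 57), (176, 58), (190, -102), (191, -56)]
412 [(147, -80)]
425 [(146, -72), (149, -57), (152, -52)]
434 [(143, 48), (146, -91), (168, 43)]
440 [(146, -82)]
c1.png
push186.png
push195.png
push202.png
s2.png
s3.png
s5.png
s6.png
scene0.png
t4.png
top0.png
w1.png
```

Call:
play_rows(rows=[{"dp": [0.03,0,0.008],"turn": [0,0,0],"fingers": 0},{"dp": [0,0,0],"turn": [0,0,0],"fingers": 0}])

```text
clock: 20.43
eef_pos: [579.1, -224.2, 2.0]
tcp_rot: [-3.135, -0.25, 0.031]
contact_force: [-25.9, -6.7, 9.9]
opening: 0.997
grasp_force: 13.0
```

Call:
play_rows(rows=[{"dp": [0.03,0,0.008],"turn": [0,0,0],"fingers": 0},{"dp": [0,0,0],"turn": [0,0,0],"fingers": 0}])

```text
clock: 20.6
eef_pos: [579.1, -224.1, 2.0]
tcp_rot: [-3.134, -0.249, 0.031]
contact_force: [-32.8, -8.9, 15.9]
opening: 1.003
grasp_force: 16.5
```

```bash
python3 - <<'E'
from h import *
t=r.grab_frame("top");p=t["pixels"]
cv2.imwrite("pics/a.png",cv2.resize(p[138:165,350:460],None,fx=7,fy=20,interpolation=cv2.INTER_CUBIC)[:,:,::-1])
for c in (358,362,400,405,420,428,436,444,448): print(c,p[145:160,c].astype(int).sum(1).tolist())
q=r.sense();print(q["contact_force"],q["wrist_torque"])
E
```

```text
358 [262, 264, 276, 278, 246, 159, 147, 183, 151, 142, 124, 108, 135, 138, 141]
362 [262, 269, 279, 278, 235, 151, 147, 187, 145, 142, 105, 111, 133, 138, 141]
400 [279, 271, 270, 178, 152, 179, 130, 146, 143, 204, 309, 308, 307, 307, 306]
405 [277, 266, 259, 165, 152, 158, 126, 141, 131, 100, 247, 306, 305, 303, 305]
420 [266, 268, 208, 155, 184, 150, 143, 141, 98, 123, 124, 126, 126, 130, 133]
428 [263, 265, 176, 155, 181, 148, 143, 137, 89, 130, 130, 124, 129, 135, 135]
436 [263, 240, 151, 154, 183, 150, 141, 123, 106, 137, 128, 127, 133, 132, 130]
444 [273, 222, 159, 186, 156, 162, 265, 367, 369, 364, 362, 368, 369, 371, 376]
448 [275, 211, 157, 187, 156, 160, 280, 377, 373, 366, 364, 364, 367, 367, 366]
[-33.01199475  -9.64917758  15.50644036] [-1.46839609  4.14654362 -0.41524661]
```

The TCP stayed at 579 while the force rose to 33 N, and the tray edge is parallel to the riser, so the tray is flat against it. I'll back off and lift.

Call:
play_rows(rows=[{"dp": [-0.1,0,-0.03],"turn": [0,0,0],"fingers": 0},{"dp": [-0.4,0,-0.1],"turn": [0,0,0],"fingers": 0},{"dp": [-0.6,0,-0.2],"turn": [0,0,0],"fingers": 0},{"dp": [-0.6,0,-0.6],"turn": [0,0,0],"fingers": 0},{"dp": [-0.6,0,-0.8],"turn": [0,0,0],"fingers": 0}])

```text
clock: 21.07
eef_pos: [478.1, -228.1, 46.1]
tcp_rot: [-3.138, -0.257, 0.031]
contact_force: [0.9, -1.2, 0.3]
opening: 1.0
grasp_force: 0.0
```

Call:
play_rows(rows=[{"dp": [-0.3,0,-0.8],"turn": [0,0,0],"fingers": 0},{"dp": [-0.3,0,-0.8],"turn": [0,0,0],"fingers": 0},{"dp": [0,0,0],"turn": [0,0,0],"fingers": 0},{"dp": [0,0,0],"turn": [0,0,0],"fingers": 0}])

```text
clock: 21.4
eef_pos: [440.6, -231.2, 104.9]
tcp_rot: [3.141, -0.263, 0.03]
contact_force: [0.4, 0.2, 0.5]
opening: 1.002
grasp_force: 0.0
```

```bash
python3 - <<'E'
from h import *
t=r.grab_frame("top");s=r.grab_frame("scene");q=r.sense();print(q["clock"],q["eef_pos"],q["contact_force"])
A=cv2.resize(s["pixels"][90:290,200:400],None,fx=2,fy=2,interpolation=cv2.INTER_CUBIC)
B=cv2.resize(t["pixels"][130:250,345:465],None,fx=400/120,fy=400/120,interpolation=cv2.INTER_CUBIC)
cv2.imwrite("pics/f.png",np.hstack([A,B])[:,:,::-1])
E
```

```text
21.5 [ 440.55186563 -230.44038744  102.90633791] [-1.09961379 -0.58228562  0.20427123]
```

View pics/f.png

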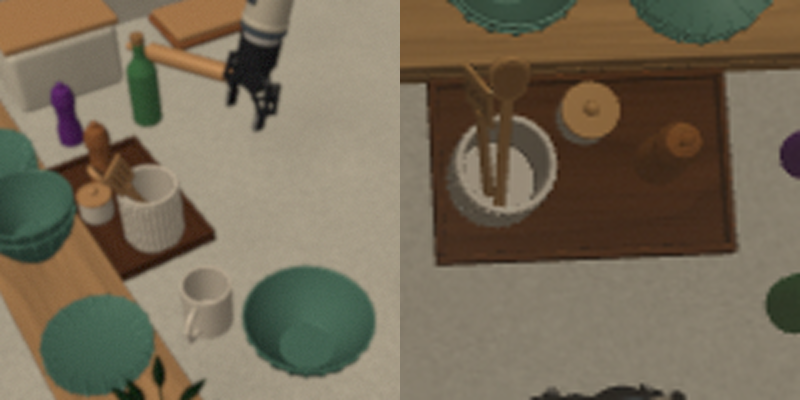

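The final view shows the tray's back edge along the riser, from (430,80) to (722,72) in the top half. Both utensils are in the crock, and the mill and salt pot are standing on the tray. The mug and bowl are in place.

```bash
python3 -c "
from rig import r
print(r.sign_off())"
```

```text
the job is handed in; nothing more can be done
None
```

The job is handed in (result not shown): the spoon and spatula are in the crock heads up, and the tray is flat against the riser with crock, mill and salt pot standing, finished at 21.5 s.

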